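# Fasten the hasp of the long tool case

## Robot

A 6-joint arm with a two-finger parallel gripper is mounted at the origin on the work surface. World frame = base frame: x ahead of the robot, y to its left, z up, the work surface at z = 0. Lengths are in m, angles in rad, forces in N, time in s.
With the tool pointing down it reaches from about 0.275 to 0.875 m from the base axis. Payload 12.5 kg.
Tool frame: the origin (TCP) lies on the centre line of the jaws, within the pads' length; the fingertips stand r.finger_overhang ahead of it and the grasp point (between the pads) lies 3 mm ahead of it (r.finger_overhang is the distance from the TCP to the fingertips, in m); z points along the fingers, y is the line along which they close (so a half turn about z gives the same grasp; the last joint's range is limited). The gripper opens to 85 mm and grips with 20 to 120 N. Pads are 22 mm wide; open, the fingers measure 114 mm over their backs; the gripper's body (76 mm by 85 mm) begins 54 mm behind the grasp point. The pads swing forward as they close: fully open they stand 13 mm farther back than shut.
Start: joints at [-1.203, 0.351, 1.652, -0, 1.139, -0.085], TCP at [0.241, -0.495, 0.253] pointing down, gripper open.
Joint ranges: [-2.75, 2.75], [-0.79, 2.1], [0.01, 2.65], [-1.57, 4.71], [0.07, 3.14], [-2.87, 2.87]. Speed limits (rad/s): [2.22, 2.22, 2.79, 3.14, 3.14, 3.14].

## Interface

Orientations are given as a unit quaternion [x, y, z, w].
In Python, from cell import r, optics gives the robot as it stands. The module is installed in compiled form; this text tells all that it offers. Calls block until the motion is done:
- r.move_to(position, orientation): joint-space move of the TCP to a pose.
- r.move_linear(position, rot=None, vel=0.15): straight line of the TCP; rot=None keeps the orientation; vel is the mean speed in m/s.
- r.set_joints(angles): joint-space move.
- r.set_gripper(opening, squeeze=None): opening from 0.0 (shut) to 1.0 (fully open); squeeze is the grip in N (None keeps the last); returns when the fingers have stopped.
- r.sleep(seconds).
- r.inverse_kinematics(position, orientation): joint angles nearest the present ones, or None.
- optics.get_image(name): name is "side" or "top"; returns a dict with "pixels" (400x640x3 uint8, red, green, blue), "depth" (400x640 float32, m along the optical axis (not along the pixel's ray), 0 where there is no reading), "fx", "fy", "cx", "cy" (pixels), "D" ([k1, k2, p1, p2, k3] as OpenCV has them; the pictures are not rectified), "camera_from_world" (4x4, takes a point from world to camera coordinates). Camera axes: x right, y down, z forward; pixel columns grow to the right and rows downward; lengths in m; the calibration is good to about 2 mm. A picture is of the moment at which its call begins.
A pose or a line that the arm cannot do raises r.PlanningError and nothing moves.
- r.hand_in(): hands the job in; it is judged then, once.
Readings, each from a call of its own:
- r.current_t(): time.
- r.current_q(): joint angles.
- r.current_qvel(): joint speeds.
- r.current_effort(): joint torques, N m.
- r.current_tool_pos(): TCP position.
- r.current_ee_rot(): TCP orientation.
- r.current_contact_force(): force on the tool from outside, world axes, zero at the start.
- r.current_torque(): the same for the moment, N m.
- r.current_opening(): opening from 0.0 (shut) to 1.0 (fully open).
- r.current_finger_force(): force on a finger pad.
Only numpy, scipy, OpenCV 4.12 (cv2) and the standard library are available. Lean on these libraries where they do the work, as an engineer would, in place of code of your own. Each camera call takes 0.05 s, during which the arm holds its last target. There are 200 camera calls.

## Task

Two plywood tool cases stand on the workbench with their lids shut and their steel hasps standing open. The long case is packed and ready to go: swing its hasp over onto its staple so that it lies flat on the case. Leave the hasp of the shorter, square case open as it is.

Things in the scene. Friction and masses are not known exactly. Their poses are not given: they have to be found in the camera images.
- long_hasp (a joint): Angle (rad) of the LONG case's hasp leaf. 0: flat over the staple; 1.57: upright; starts leaning back over the lid at 1.75 to 2.2; stop at 2.6. Leaf: steel plate 85 mm long from the hinge, 34 wide, 3 thick, a 26 x 14 mm slot 28 to 54 mm from the hinge, the outer 31 mm plain. The hinge is stiff (0.06 N m): the leaf stays where it is left, about 1 N at its end moves it.
- long_hinge (a point): Middle of that hasp's hinge line, on the fixed long plywood case (200 x 320 mm, 100 high), 5 mm above its flat top. z up, y along the hinge line and the long side, x from the hinge across the lid to the rear edge (105 mm; front edge 95 mm the other way). The flat leaf points along -x. A cork block, 31 mm high, lies on the lid near x +50, y +125 mm.
- long_staple (a point): Top of the steel wire staple of the long case, 41 mm from the hinge along the case's -x, 10.5 mm above the hinge line; it is 21 mm long along x and 5 mm wide and stands 9 mm out of the shut leaf. Axes as the hinge's.
- square_hasp_end (a point): Middle of the free end of the identical hasp on the SQUARE case (200 x 200 mm, 100 mm high), which must be left open; it stands open too, and the point moves with its leaf. The two cases may stand either way round, left or right.

How it is judged:
At the end, for the whole second after the job is handed in: The long case's hasp lies over its staple, within 0.2 rad (11 degrees) of flat, and is at rest (value of joint long_hasp below 0.2 rad and velocity of joint long_hasp between -0.1 and 0.1 rad/s); the robot touches nothing.
It fails at once if the square case's hasp is moved (its end by more than 15 mm) (distance of square_hasp_end from where it was at the start of the episode above 0.015 m).
It also fails if it takes over 29 s, if anything falls off the work surface, if the arm or the gripper's body presses on something with over 40 N, if the wrist force passes 120 N, or if a joint passes its speed limit or range.

## Working session

There is one attempt and no reset: what is moved stays moved. The work goes in short steps, each a Python script; the robot and the scene stay as the last script left them, time stands still between calls to the robot, and variables do not carry over. Pictures are saved under pics/ and viewed, at most 10 in all, crops included, and the job is handed in when it is done.

```bash
mkdir -p pics; cat > h.py <<'E'
import numpy as np, cv2
from cell import r, optics
def grab(n):
    d=optics.get_image(n); d['K']=np.array([[d['fx'],0,d['cx']],[0,d['fy'],d['cy']],[0,0,1.]]); d['D']=np.array(d['D'],float)
    d['T']=np.array(d['camera_from_world']); return d
def ray(d,uv):
    p=cv2.undistortPoints(np.array(uv,float).reshape(-1,1,2),d['K'],d['D']).reshape(-1,2)
    R,t=d['T'][:3,:3],d['T'][:3,3]
    return -R.T@t, np.c_[p,np.ones(len(p))]@R
def onz(d,uv,z):
    c,v=ray(d,uv); return c+v*((z-c[2])/v[:,2])[:,None]
def deep(d,uv):
    c,v=ray(d,uv); uv=np.array(uv,int).reshape(-1,2); return c+v*d['depth'][uv[:,1],uv[:,0]][:,None]
def pix(d,P):
    return cv2.projectPoints(np.array(P,float).reshape(-1,3),cv2.Rodrigues(d['T'][:3,:3])[0],d['T'][:3,3],d['K'],d['D'])[0].reshape(-1,2)
def save(d,name): cv2.imwrite('pics/'+name,cv2.cvtColor(d['pixels'],cv2.COLOR_RGB2BGR))
E
python3 - <<'E'
from h import *
import pickle
for n in('top','side'):
    d=grab(n); save(d,n+'0.png'); pickle.dump(d,open(n+'0.pkl','wb'))
    print(n,(-d['T'][:3,:3].T@d['T'][:3,3]).round(3),d['fx'],(d['depth']>0).mean())
print(r.current_t(),r.finger_overhang,r.current_ee_rot())
E
```

```text
top [2.850e-01 1.000e-03 1.342e+00] 513.657957187695 0.99590625
side [0.079 0.534 0.769] 449.8802369458472 0.9961796875
0.1 0.022 [ 9.74480427e-01  2.24471859e-01 -9.26162600e-05 -5.23630482e-04]
```

View pics/top0.png

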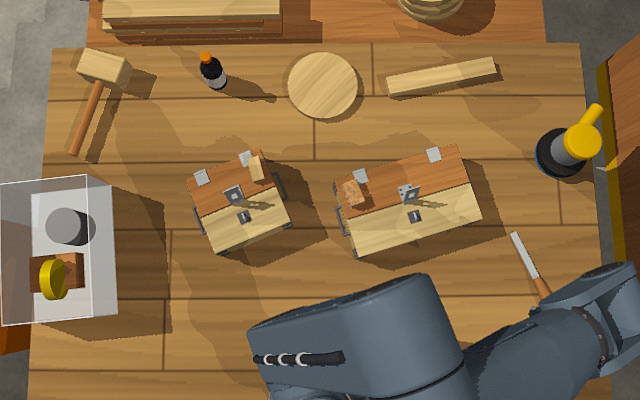

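View pics/side0.png

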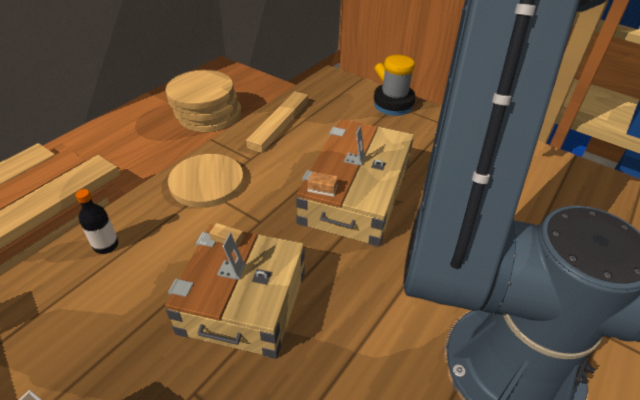

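The top view shows the long case on the right, with top-face corners near (333,182), (458,145), (482,219) and (350,258). Its hasp is at (407,193), its staple at (416,216), and the cork at (355,193). The square case is on the left, with its hasp at (233,195). In the side view the long case is the far one and its leaf stands at (360,145).

```bash
python3 - <<'E'
from h import *
import pickle
d=pickle.load(open('top0.pkl','rb'))
vv,uu=np.mgrid[120:280,320:500]; uv=np.c_[uu.ravel(),vv.ravel()]
P=deep(d,uv); m=(P[:,2]>.09)&(P[:,2]<.112)&(P[:,0]>.2)
img=np.zeros((400,640),np.uint8); img[uv[m,1],uv[m,0]]=255
c=max(cv2.findContours(img,cv2.RETR_EXTERNAL,cv2.CHAIN_APPROX_NONE)[0],key=cv2.contourArea).reshape(-1,2)
Q=onz(d,c,.1)[:,:2]; rc=cv2.minAreaRect((Q*1000).astype(np.float32)); print(rc,cv2.boxPoints(rc).round(0).tolist(), np.median(P[m,2]))
print('staple',onz(d,[[416,215]],.1155))
# things above lid
for n in('top','side'):
    e=pickle.load(open(n+'0.pkl','rb')); vv,uu=np.mgrid[100:280,290:500]; uv=np.c_[uu.ravel(),vv.ravel()]; P=deep(e,uv)
    m=(P[:,2]>.118)&(P[:,2]<.21)&(abs(P[:,0]-.37)<.15)&(P[:,1]<0)
    for a,b in((.118,.135),(.135,.16),(.16,.175),(.175,.21)):
        k=m&(P[:,2]>=a)&(P[:,2]<b); 
        if k.any(): print(n,a,k.sum(),P[k].mean(0).round(3),P[k].min(0).round(3),P[k].max(0).round(3))
    f=2.5; x0,y0=(320,130) if n=='top' else (290,110)
    im=cv2.resize(e['pixels'][y0:y0+140,x0:x0+180],None,fx=4,fy=4,interpolation=cv2.INTER_CUBIC)
    cv2.imwrite(f'pics/{n}1.png',im[:,:,::-1])
E
```

```text
((489.73773193359375, -221.87289428710938), (206.870849609375, 319.86859130859375), 16.553653717041016) [[345.0, -98.0], [436.0, -405.0], [634.0, -346.0], [543.0, -39.0]] 0.10044902333502581
staple [[ 0.44479646 -0.23771522  0.1155    ]]
top 0.118 357 [ 0.494 -0.101  0.13 ] [ 0.437 -0.238  0.118] [ 0.52  -0.062  0.135]
top 0.135 55 [ 0.492 -0.175  0.143] [ 0.475 -0.238  0.135] [ 0.518 -0.066  0.16 ]
top 0.16 33 [ 0.492 -0.218  0.168] [ 0.486 -0.236  0.16 ] [ 0.498 -0.203  0.175]
top 0.175 42 [ 0.496 -0.218  0.185] [ 0.49  -0.234  0.177] [ 0.502 -0.203  0.192]
side 0.118 396 [ 0.493 -0.097  0.128] [ 0.467 -0.241  0.118] [ 0.52  -0.061  0.135]
side 0.135 47 [ 0.488 -0.221  0.146] [ 0.482 -0.242  0.135] [ 0.496 -0.205  0.159]
side 0.16 36 [ 0.491 -0.219  0.167] [ 0.486 -0.239  0.16 ] [ 0.496 -0.204  0.175]
side 0.175 39 [ 0.495 -0.219  0.183] [ 0.489 -0.238  0.176] [ 0.501 -0.203  0.19 ]
```

View pics/top1.png

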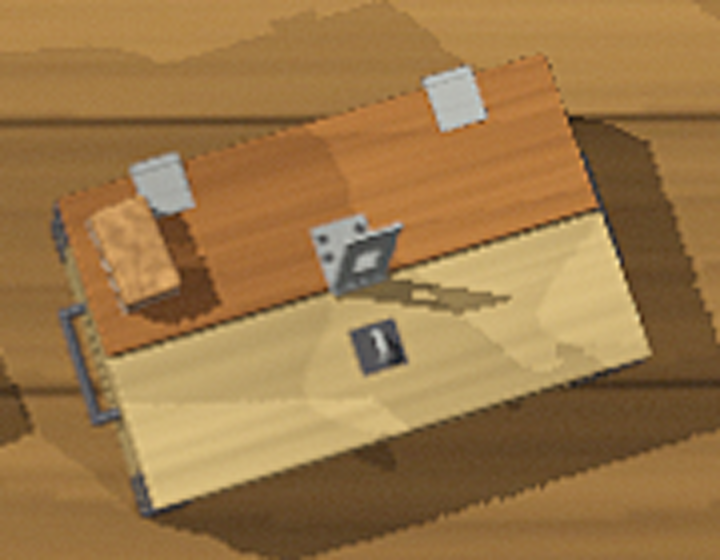

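The long case is turned 16.5°, with its staple near (0.442, -0.235) and its hinge near (0.481, -0.223, 0.105). The leaf end is at about z = 0.19, which puts the leaf at about 1.8 rad. These agree with the sizes given. Next I'll shut the gripper, go in behind the leaf and push it over in an arc.

```bash
cat >> h.py <<'E'
a=np.radians(16.5); X=np.array([np.cos(a),np.sin(a),0]); q=[np.cos(a/2),np.sin(a/2),0,0]
H=np.array([.481,-.223,.105])
def tcp(c,h): # leading lower corner of the shut fingertips at case x=c, height h over hinge line
    return H+X*(c+.011)+[0,0,h+r.finger_overhang]
E
python3 - <<'E'
from h import *
r.set_gripper(0.0); print(r.finger_overhang,r.current_opening())
r.move_to(tcp(.05,.14),q); r.move_linear(tcp(.05,.06))
print(r.current_t(),r.current_contact_force())
for c in(.02,.0): r.move_linear(tcp(c,.062),vel=.08); print(r.current_contact_force().round(1))
for t in(70,50,35):
    R=.08-.016*t/90; T=np.radians(t); r.move_linear(tcp(-R*np.cos(T),R*np.sin(T)),vel=.08); print(t,r.current_contact_force().round(1),r.current_t())
save(grab('top'),'top2.png'); save(grab('side'),'side2.png')
E
```

```text
0.022 0.0011347572344422958
3.0833 [-0.81082421 -0.40187817 -0.14393858]
[-0.5 -0.9 -0.3]
[-0.4  0.7  0.3]
70 [-0.6 -0.2  0.5] 4.45
50 [-0.3 -0.4 -0.2] 4.9
35 [ 0.2 -0.   0.5] 5.2917
```

View pics/side2.png

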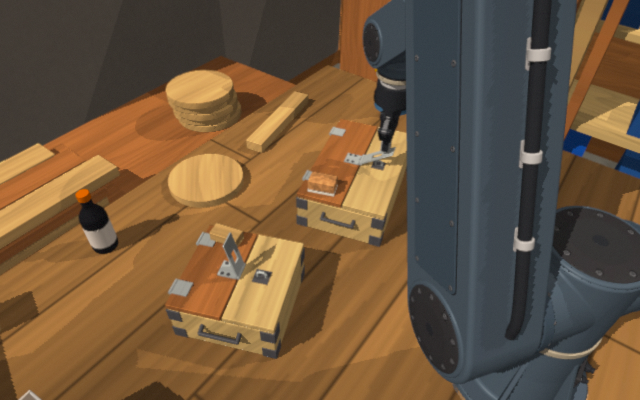

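The leaf (345–395, 155) has come down to roughly 25–30° under the fingertips at (385,150). The square case's hasp at (233,255) hasn't moved. I'll carry on down in small steps, watching the force.

```bash
python3 - <<'E'
from h import *
for t in(24,15,9,6,4,2.5,1.2,0):
    R=.08-.016*t/90; T=np.radians(t); r.move_linear(tcp(-R*np.cos(T),R*np.sin(T)),vel=.04); f=r.current_contact_force(); print(t,f.round(1),(r.current_tool_pos()-tcp(0,0))[2].round(4))
    if f[2]>8: break
r.move_linear(r.current_tool_pos()+[0,0,.12],vel=.12)
r.move_to([.3,-.45,.3],q); print(r.current_t())
d=grab('top'); save(d,'top3.png'); e=grab('side')
cv2.imwrite('pics/side3.png',cv2.resize(e['pixels'][100:300,240:440],None,fx=3,fy=3,interpolation=cv2.INTER_CUBIC)[:,:,::-1])
for n,k in(('top',d),('side',e)):
  u=pix(k,[H-X*.075+[0,0,.002]]); z=[deep(k,u+[[i,j]])[0,2] for i in(-1,0,1) for j in(-1,0,1)]; print(n,u.round(),np.round(z,3))
E
```

```text
24 [ 0.1  0.7 -1.1] 0.0307
15 [-0.2 -0.  -0.1] 0.0198
9 [-0.5 -0.1  0.9] 0.012
6 [0.  0.9 0.4] 0.008
4 [-0.   0.2  0.2] 0.0054
2.5 [ 0.   1.  -0.3] 0.0034
1.2 [-0.2  0.2  0.5] 0.0016
0 [-3.5  2.4 18.3] 0.0011
10.075
top [[419. 230.]] [0.109 0.106 0.107 0.104 0.105 0.106 0.109 0.109 0.112]
side [[393. 167.]] [0.107 0.104 0.105 0.106 0.107 0.106 0.103 0.105 0.108]
```

View pics/side3.png

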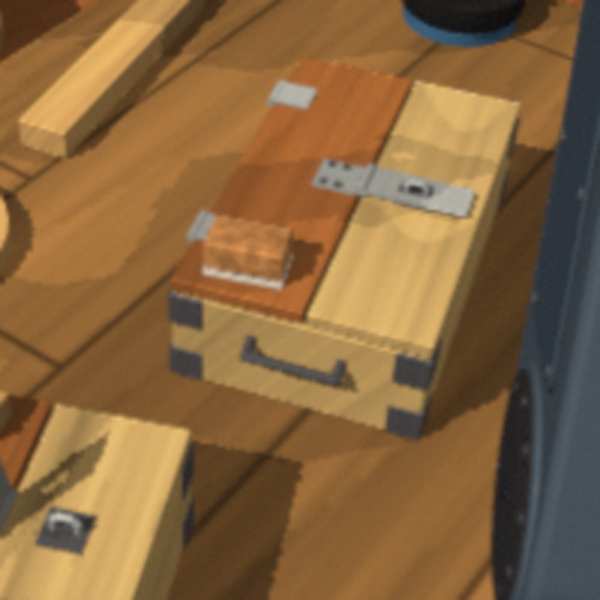

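View pics/top3.png

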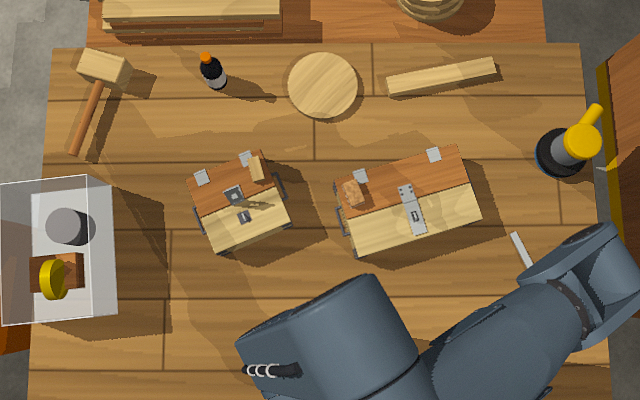

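The crop shows the leaf flat from (370,178) to (475,205), with the staple through its slot at (417,188). The top view shows the same at (412,208). The square case's hasp is still open at (233,195), and the arm is clear of everything.

```bash
python3 -c "
from h import *
print(r.hand_in(), r.current_t())"
```

```text
the job is handed in; nothing more can be done
the job is handed in; nothing more can be done
```

The long case's hasp lies flat over its staple, the square case's hasp was left open, and the job was handed in shortly after 10 s on the robot clock (limit 29 s); the hand-in call gave no verdict.

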